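# Draw the extendable squeegee out to full length

## Robot

A 6-joint arm with a two-finger parallel gripper is mounted at the origin on a cart in front of the work surface, level with it; the furniture and walls round the work are solid. World frame = base frame: x ahead of the robot, y to its left, z up, the work surface at z = 0. Lengths are in m, angles in rad, forces in N, time in s.
With the tool pointing down it reaches from about 0.35 to 0.975 m from the base axis. Payload 4.9 kg.
Tool frame: the origin (TCP) lies midway between the tips of the shut fingers; the grasp point (between the pads) lies 19 mm behind it; z points along the fingers, y is the line along which they close (so a half turn about z gives the same grasp; the last joint's range is limited). The gripper opens to 85 mm and grips with 20 to 120 N. Pads are 22 mm wide; open, the fingers measure 114 mm over their backs; the gripper's body (76 mm by 85 mm) begins 54 mm behind the grasp point. The pads swing forward as they close: fully open they stand 13 mm farther back than shut.
Start: joints at [1.21, 0.053, 1.613, -0, 1.476, -0.119], TCP at [0.15, 0.607, 0.209] pointing down, gripper open.
Joint ranges: [-3.01, 3.01], [-1.01, 2.22], [0.06, 2.58], [-1.02, 4.17], [0.09, 2.62], [-3.14, 3.14]. Speed limits (rad/s): [2.57, 2.57, 3.14, 3.14, 3.14, 3.14].

## Interface

Orientations are given as a unit quaternion [w, x, y, z].
In Python, from plant import state, grab_frame, job_done, cut_out, place_of gives the robot as it stands.
- The arm moves only by the tool jog_arm, never from a script. Its argument "motion" is text: rows parted by semicolons, each of 7 numbers parted by spaces: the opening in per cent of the stroke, from 0 (shut) to 100 (fully open), then the shift along the tool's x, y, z as a fraction of full scale, then the turn, a rotation vector about the tool's x, y, z as a fraction of full scale. A call has exactly 5 rows; each row is the pose to reach, as a shift and turn from the pose commanded when the call began, along the tool's axes at that moment; what a row does not reach only later rows make up. Full scale, the value 1, is 50 cm for a shift and 1.5 rad for a turn. A row lasts 1/8 s, in which the tool goes at most 62.5 mm and 10.7 degrees, less where a joint would pass 70% of its speed; a pose out of reach is approached as far as the arm can. A call with a number of a shift or a turn outside -1 to 1 is refused whole. A call with a gripper value outside its range is refused whole. The fingers move at their own pace and stop on an object; the grip force is fixed at half the most. Time passes only in rows, so rows that repeat a pose let the fingers close, or fill a call up. It gives the time, the measured TCP pose, the force, the opening and the grip force at its end, in the units of the state.
- state(): the state, without advancing time (a new reading comes with each control period).
- grab_frame(name): name is "scene" or "top" or "wrist"; returns a dict with "color" (400x640x3 uint8, red, green, blue), "range_z" (400x640 float32, m along the optical axis (not along the pixel's ray), 0 where there is no reading), "intrinsics" (3x3 intrinsics, pixels), "world_from_camera" (4x4, takes a point from camera to world coordinates). Camera axes: x right, y up, looking along -z (the intrinsics and any distortion apply to the point x, -y, -z); pixel columns grow to the right and rows downward; lengths in m; the calibration is good to about 2 mm. The wrist camera is an equidistant fisheye: a pixel r from the principal point sees the ray r / f radians off the axis. A picture is of the moment at which its call begins.
- job_done(): hands the job in; it is judged then, once.
Trained networks look in the newest picture that a camera, given by its name, has taken for a name from the list of things; names that differ only in an ending like _2 or _b are one class to them, and where a whole thing is asked for, a point or a joint stands for the part that bears it (a point fixed in the world has none). Each returns a list of dicts, best first, with "p" (0 to 1); they miss things now and then, are a little off and sometimes report something else, mostly with a low value. They report only what shows in the picture. A call takes as long as a camera call.
- cut_out(camera, thing): "pixels" (400x640 bool, what is visible of it).
- place_of(camera, thing): "at" ([x, y, z] in m, in world coordinates, good to about 4 mm: a listed point, or the origin of a listed thing).
The state is a dict: "time": time; "joint_pos": joint angles; "joint_vel": joint speeds; "joint_efforts": joint torques, N m; "tool_pos": TCP position; "tool_rot": TCP orientation; "contact_force": force on the tool from outside, world axes, zero at the start; "ft_torque": the same for the moment, N m; "gripper_width": opening from 0.0 (shut) to 1.0 (fully open); "grasp_force": force on a finger pad.
Only numpy, scipy, OpenCV 4.12 (cv2) and the standard library are available. Lean on these libraries where they do the work, as an engineer would, in place of code of your own. Each camera call takes 0.05 s, during which the arm holds its last target. There are 200 camera calls.

## Task

Get the extendable worktop squeegee ready to reach the far corner: set its blade down into the free, notched slot of the white tool block with the neck lying in the notch, so that the block holds the head, then squeeze the orange button on the green collar and draw the handle all the way out to its second and last stop while the blade is still in the slot. Then lift the squeegee, level and at full length, about 10 cm straight up out of the block and finish while holding it there in the gripper; do not let go. Leave the other things on the worktop where they are.

Things in the scene. Friction and masses are not known exactly. Their poses are not given: they have to be found in the camera images.
- squeegee: extendable worktop squeegee like a hoe, 300 mm long closed (410 drawn out), 0.33 kg, lying level on its rubber edge and the green loop at its tail. Frame of head and rod (not of the sliding handle): x along the handle to the blade, y across (orange button on the +y side), z up; origin on the underside, 135 mm behind the blade. All handle axes lie 32 mm above the underside
- blade (a point): middle of the blade's lowest line; axes as the squeegee's. The head above it: rubber edge 6 mm thick (x) from 0 to 16 mm up, aluminium bar 12 mm thick and 150 mm wide (y) from 12 to 48 mm up, its black end caps 14 mm thick and 157 mm over all. Behind it a green neck 25 mm thick, then a 16 mm rod, axis 32 mm up
- carry (a point): point on the axis of the black flat-sided grip (26 mm wide, 28 mm high, reaching from 27 mm before this point to 119 mm behind it), 135 mm behind the blade while closed, within 30 mm of the closed squeegee's balance point; gripping here leaves the button alone. Moves with the handle; axes as the squeegee's
- collar (a point): middle of the green collar (46 mm long, 36 mm wide and high) on the axis, 85 mm behind the blade while closed; within 30 mm of the balance point at full length. The orange button (22 x 20 mm) stands 5.5 mm out of its +y side here: a pinch across y at this point (41 mm wide, 37 pressed) presses it. Moves with the handle; axes as the squeegee's
- handle (a joint): how far the handle is drawn out along the rod, away from the blade, in m: 0 closed, 0.055 first stop, 0.110 second and last stop (hard end). Sliding takes 2 to 4 N while the button is held in. With the button out a tooth locks it, with about 2 mm of play, at 0, 0.055 and 0.110; between these the tooth rides on the rod to the next notch
- button (a joint): how far the orange button is pressed in, in m: 0 out, 0.005 fully in (3 N to start, 8 N fully in, springs back); the handle is free from about 0.004
- block: white plastic block for flat tools, fixed, 78 x 186 mm, 40 mm high. Origin on the worktop under the middle of the free slot; x points away from the side where a parked squeegee's handle comes out, y along the slot, z up. A parked squeegee's axes run along the block's. A second slot at x = 27 mm holds a fixed steel scraper with a wooden roll, 108 mm high
- slot (a point): middle of the free slot's floor, 6 mm above the worktop, where the middle of the rubber edge comes to stand; axes as the block's. The slot runs along y right through the block, is 16 mm wide (x from -8 to 8 mm) with a 3 mm lead-in at the top; its outer wall (x from -22 to -8 mm) has a 36 mm wide notch in the middle for the neck
- steel_wool: pad of steel wool, 55 x 65 x 33 mm; leave alone. Origin under its centre
- lime: lime on the bamboo board, 53 x 46 x 48 mm; leave alone. Origin under its centre
- garlic: garlic bulb on the bamboo board, 54 mm across, 55 mm high; leave alone. Origin under its centre

How it is judged:
On the way, in this order (a step that is already met when the one before it is completed fails the run):
1. the blade stands in the free slot of the block, down to the floor, neck in the notch, handle still closed (x of blade in the frame of block between -0.006 and 0.006 m and y of blade in the frame of block between -0.012 and 0.012 m and z of blade in the frame of block below 0.011 m and angle between the x axis of squeegee and the x axis of block, either way round below 0.15 rad and x of collar in the frame of block below -0.05 m and value of joint handle below 0.01 m), for 0.2 s.
2. the handle is drawn out to the second stop while the blade stands in the slot (x of blade in the frame of block between -0.006 and 0.006 m and y of blade in the frame of block between -0.012 and 0.012 m and z of blade in the frame of block below 0.011 m and angle between the x axis of squeegee and the x axis of block, either way round below 0.15 rad and x of collar in the frame of block below -0.05 m and value of joint handle above 0.104 m), for 0.2 s.
At the end, for the whole second after the job is handed in: the handle is drawn out at least 104 of 110 mm; the squeegee is held in the gripper (more than 3 N), level within 11 degrees and still, with the blade's edge more than 50 mm and the collar's middle more than 85 mm above the worktop, and does not touch the block (value of joint handle above 0.104 m and height (world z) of blade above 0.05 m and height (world z) of collar above 0.085 m and angle between squeegee's own z axis and vertical below 0.2 rad and contact force between the fingers and squeegee above 3 N and contact force between block and squeegee below 0.3 N and linear speed of squeegee below 0.03 m/s); the arm keeps its last pose, push and grip.
It fails at once if one of the things standing round the work is shoved or knocked over (moved more than 30 mm) (distance of any of steel_wool, lime, garlic from where it was at the start of the episode above 0.03 m).
It also fails if it takes over 48 s, if anything falls off the work surface, if the arm or the gripper's body presses on something with over 40 N, if the wrist force passes 120 N, or if a joint passes its speed limit or range.

## Working session

There is one attempt and no reset: what is moved stays moved. The work goes in short steps, Python scripts to look and compute and a tool call to move; the robot and the scene stay as the last step left them, time stands still between calls to the robot, and variables do not carry over. Pictures are saved under pics/ and viewed, at most 10 in all, crops included, and the job is handed in when it is done.

Besides the shell and the picture viewer there is one more tool, called after ">>>" by a JSON object that holds its "fn" and its "kwargs". jog_arm: Moves the arm, as the interface text tells. Shift numbers are shares of 50 cm and turn numbers shares of 1.5 rad, none past 1 either way. Its arguments: {"type":"object","properties":{"motion":{"type":"string"}},"required":["motion"]}

```bash
mkdir -p pics
cat > h.py <<'E'
import numpy as np, cv2
from plant import state, grab_frame, job_done, cut_out, place_of
def P(cam,names):
    for n in names:
        r=place_of(cam,n)
        print(cam,n,[(np.round(d["at"],4).tolist(),round(d["p"],2)) for d in r[:2]])
def cloud(f):
    K=f["intrinsics"];z=f["range_z"];v,u=np.mgrid[:400,:640]
    p=np.stack([(u-K[0,2])/K[0,0]*z,-(v-K[1,2])/K[1,1]*z,-z],-1)
    T=f["world_from_camera"];return p@T[:3,:3].T+T[:3,3]
E
python3 - <<'E'
from h import *
s=state();print(s["time"],s["tool_pos"],s["tool_rot"],s["gripper_width"])
a=[]
for c in ["top","scene"]:
    f=grab_frame(c);a.append(f["color"]);print(f["intrinsics"][0,0],np.round(f["world_from_camera"],3).tolist())
    P(c,["squeegee","blade","carry","collar","block","slot","steel_wool","lime","garlic","button"])
    cv2.imwrite(f"pics/{c}.png",f["color"][:,:,::-1])
E
```

```text
0.0 [0.14941619 0.6061892  0.20804617] [-2.54042041e-04  1.20608741e-01  9.92699588e-01 -9.97100704e-04] 1.0004016841574022
475.09151007529186 [[0.023, 0.998, -0.056, 0.443], [-1.0, 0.023, -0.003, 0.311], [-0.001, 0.056, 0.998, 1.349], [0.0, 0.0, 0.0, 1.0]]
top squeegee [([0.4542, 0.0819, 0.0006], 0.62)]
top blade [([0.5682, 0.1427, -0.0028], 0.93)]
top carry [([0.4546, 0.0752, 0.0303], 0.57)]
top collar [([0.5015, 0.1017, 0.0319], 0.93)]
top block [([0.5445, 0.3475, -0.0009], 0.78), ([0.3693, 0.5503, 0.0187], 0.51)]
top slot [([0.5423, 0.3489, 0.0082], 0.92)]
top steel_wool [([0.7014, 0.1989, -0.0009], 0.59)]
top lime [([0.4119, 0.6074, 0.0175], 0.74)]
top garlic [([0.367, 0.5479, 0.0178], 0.53)]Traceback (most recent call last):
  File "<stdin>", line 6, in <module>
  File "h.py", line 5, in P
    r=place_of(cam,n)
ValueError: it knows: blade, block, carry, collar, garlic, lime, slot, squeegee, steel_wool
```

Run:
```python
from h import *
for c in ["top","scene"]:
    f=grab_frame(c)
    P(c,["squeegee","blade","carry","collar","block","slot"])
    cv2.imwrite(f"pics/{c}.png",f["color"][:,:,::-1])
    w=cloud(f); np.savez(f"{c}.npz",w=w,c=f["color"])
    for n in ["block","squeegee"]:
        m=cut_out(c,n)[0]["pixels"]&(f["range_z"]>0)
        p=w[m]; print(c,n,m.sum(),np.round(np.percentile(p,[1,50,99],axis=0),3).tolist())
        if c=="top":
            q=p[(p[:,2]>.03)&(p[:,2]<.06)] if n=="block" else p[(p[:,2]>.035)]
            r=cv2.minAreaRect(q[:,:2].astype(np.float32)*1000);print(r)
    np.save(f"{c}.npy",w)
```

```text
top squeegee [([0.451, 0.0765, 0.0015], 0.92)]
top blade [([0.5692, 0.1431, -0.001], 0.93)]
top carry [([0.4544, 0.074, 0.0269], 0.6), ([0.7014, 0.1997, -0.0023], 0.23)]
top collar [([0.4996, 0.1027, 0.0302], 0.95), ([0.5459, 0.349, 0.0053], 0.45)]
top block [([0.5424, 0.3483, -0.0012], 0.73)]
top slot [([0.5429, 0.3483, 0.0093], 0.84)]
top block 1766 [[0.457, 0.313, 0.001], [0.545, 0.361, 0.038], [0.636, 0.409, 0.111]]
((547.52490234375, 362.3658447265625), (67.37361145019531, 179.51986694335938), 79.11981964111328)
top squeegee 1232 [[0.325, 0.005, -0.001], [0.474, 0.088, 0.045], [0.603, 0.207, 0.054]]
((479.55096435546875, 57.81597900390625), (300.56402587890625, 147.80441284179688), 43.65984344482422)
scene squeegee [([0.4565, 0.0785, 0.0024], 0.6), ([0.5455, 0.3484, 0.0023], 0.39)]
scene blade [([0.5704, 0.1425, -0.0029], 0.77)]
scene carry [([0.4576, 0.077, 0.0366], 0.92)]
scene collar [([0.4968, 0.1029, 0.0305], 0.59)]
scene block []
scene slot [([0.5432, 0.3486, 0.0031], 0.61), ([0.7009, 0.2012, -0.0011], 0.44)]
scene block 2148 [[0.453, 0.313, 0.001], [0.535, 0.363, 0.037], [0.627, 0.402, 0.107]]
scene squeegee 2178 [[0.319, 0.002, -0.001], [0.497, 0.093, 0.041], [0.604, 0.206, 0.05]]
```

View pics/top.png

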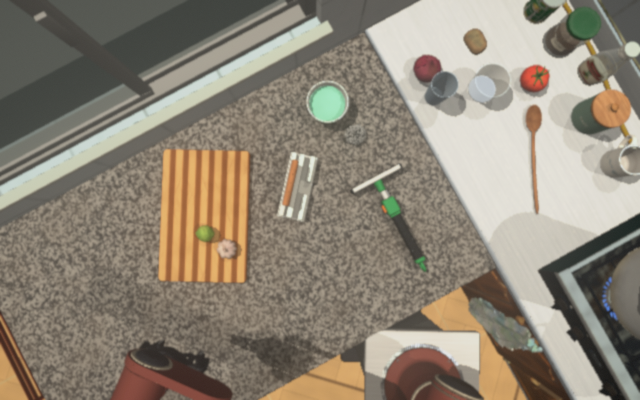

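View pics/scene.png

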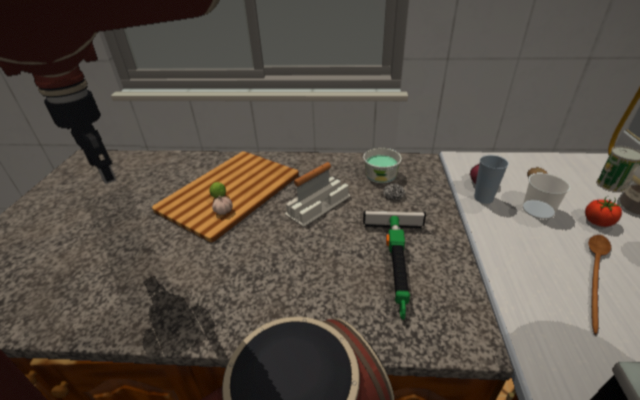

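Top view: the squeegee lies from about (422,265) at the tail to (378,180) at the bar, with the button at (386,210). The block is at (298,187), with the free slot on its right (−y) side and the scraper on the left. The board with the lime and garlic is at (205,215), well clear. I'll fit the axes next.

Run:
```python
from h import *
for c in ["top","scene"]:
    w=np.load(f"{c}.npy")
    b=np.array([.5695,.143]);d0=np.array([np.cos(.515),np.sin(.515)]);n0=np.array([-d0[1],d0[0]])
    xy=w[...,:2]-b; a=xy@d0; t=xy@n0; z=w[...,2]
    m=(a>-.26)&(a<-.12)&(abs(t)<.03)&(z>.03)&(z<.06)
    l=np.polyfit(a[m],t[m],1);print(c,"grip line ang deg",np.degrees(.515+np.arctan(l[0])),"off",l[1],m.sum(), "ztop",np.percentile(z[m],90))
    m=(abs(a)<.03)&(abs(t)<.09)&(z>.038)&(z<.06)
    l=np.polyfit(t[m],a[m],1);print("bar ang",np.degrees(.515-np.arctan(l[0])),"a0",l[1],"t range",t[m].min(),t[m].max(),"z",np.median(z[m]),m.sum())
    m=(abs(w[...,0]-.543)<.13)&(abs(w[...,1]-.36)<.09)&(z>.034)&(z<.047)
    r=cv2.minAreaRect((w[m][:,:2]*1000).astype(np.float32));print("block",r,m.sum(),np.median(z[m]))
    # raster
    im=np.zeros((220,260),np.uint8)
    mm=(abs(w[...,0]-.545)<.13)&(abs(w[...,1]-.36)<.11)
    q=w[mm]; 
    cols=np.load(f"{c}.npz")["c"]
# big crop picture
f=np.load("top.npz")["c"][140:235,240:450]
g=np.load("scene.npz")["c"][150:330,270:450]
cv2.imwrite("pics/crop.png",np.hstack([cv2.resize(f[:,:,::-1],(504,228),interpolation=3)[:, :],np.zeros((228,10,3),np.uint8),cv2.resize(g[:,:,::-1],(228,228))]))
f1=np.load("top.npz")["c"][145:230,265:335][:,:,::-1];cv2.imwrite("pics/block.png",cv2.resize(f1,None,fx=7,fy=7,interpolation=cv2.INTER_CUBIC))
```

```text
top grip line ang deg 29.09498763092088 off 0.00034473199195488805 498 ztop 0.04910535325955687
bar ang 29.144250810997352 a0 -0.0003773018015800349 t range -0.07904814339789981 0.07753701246575506 z 0.04679284000967554 313
block ((547.5675048828125, 362.2313232421875), (67.01771545410156, 179.4248809814453), 79.08197021484375) 714 0.03971818321313492
scene grip line ang deg 29.581728179024694 off 0.0014896825779076883 679 ztop 0.04607824058961418
bar ang 29.28940659193428 a0 -0.003270829808938752 t range -0.07859759297216834 0.07728001983093608 z 0.044654794297028455 357
block ((545.6339111328125, 359.92510986328125), (67.89064025878906, 179.74208068847656), 79.45548248291016) 652 0.0383085828778682
```

View pics/block.png

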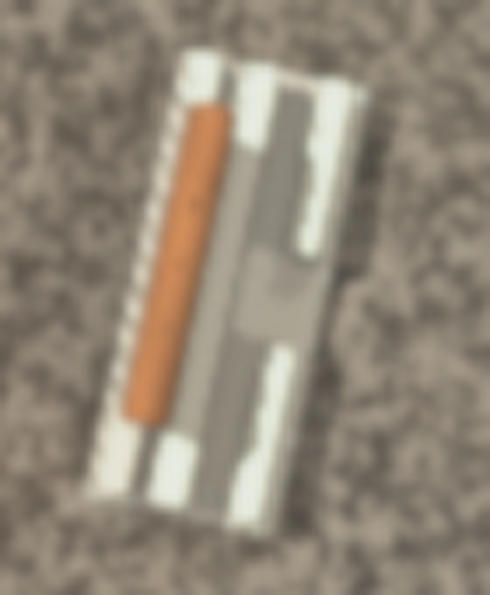

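The crop shows the free slot right of the scraper, with its notch opening at about (290,300) on the −y side. That puts the block's x axis at about 79.3° and the squeegee's at 29.2°. I'm moving over the carry point.

>>> {"fn": "jog_arm", "kwargs": {"motion": "100 -0.842 -0.882 0 0 0 -0.5; 100 -0.842 -0.882 0 0 0 -0.5; 100 -0.842 -0.882 0 0 0 -0.5; 100 -0.842 -0.882 0 0 0 -0.5; 100 -0.842 -0.882 0 0 0 -0.5"}}

```text
time: 2.02
tool_pos: [0.3, 0.3452, 0.2098]
tool_rot: [0.001, -0.253, 0.968, 0.0]
contact_force: [1.3, 0.7, -0.4]
gripper_width: 0.998
grasp_force: 0.0
```

```bash
cat >> h.py <<'E'
from scipy.spatial.transform import Rotation as Ro
def rel(p,yaw):
    "yaw deg of tool y in world, tool down"
    s=state();q=s["tool_rot"];R=Ro.from_quat([q[1],q[2],q[3],q[0]])
    a=np.radians(yaw);y=np.array([np.cos(a),np.sin(a),0]);z=np.array([0,0,-1.]);G=Ro.from_matrix(np.stack([np.cross(y,z),y,z],1))
    d=R.inv().apply(np.array(p)-s["tool_pos"])/.5; t=(R.inv()*G).as_rotvec()/1.5
    print("t",s["time"],"pos",np.round(s["tool_pos"],4),"tool y deg",round(np.degrees(np.arctan2(*R.as_matrix()[[1,0],1])),2),"F",np.round(s["contact_force"],1),"w",round(s["gripper_width"],3),"g",round(s["grasp_force"],1),"q6",round(s["joint_pos"][5],2))
    print("shift",np.round(d,4),"turn",np.round(t,4))
E
python3 - <<'E'
from h import *
rel([.4525,.077,.10],119.2)
w=np.load("top.npy")
for c in ["top","scene"]:
    w=np.load(f"{c}.npy");a=np.radians(79.3);X=np.array([np.cos(a),np.sin(a)]);Y=np.array([-X[1],X[0]])
    xy=w[...,:2]-[.543,.348];u=xy@X;v=xy@Y;z=w[...,2]
    print(c)
    for lo in np.arange(-.03,.06,.003):
        m=(u>=lo)&(u<lo+.003)&(abs(v)>.022)&(abs(v)<.09);print(round((lo+.0015)*1000,1),np.round(np.percentile(z[m],[10,50,90])*1000) if m.sum() else 0,end=" ")
    print()
    m=(z>.034)&(z<.046)&(u>-.025)&(u<.06);print("v range",np.percentile(v[m&(abs(v)<.11)],[0.5,99.5]))
    m=m&(u<-.009); h,e=np.histogram(v[m&(abs(v)<.1)],np.arange(-.03,.031,.003));print("outer wall hist v",list(zip(np.round(e[:-1]*1000+1.5,1),h)))
E
```

```text
t 2.025 pos [0.3    0.3452 0.2098] tool y deg 119.29 F [ 1.3  0.7 -0.4] w 0.998 g 0.0 q6 -1.39
shift [-0.0034 -0.6171  0.2196] turn [0.     0.0007 0.001 ]
top
-28.5 [-3.  1.  5.] -25.5 [-3.  0.  5.] -22.5 [2. 5. 9.] -19.5 [ 4.  8. 37.] -16.5 [37. 40. 43.] -13.5 [37. 39. 44.] -10.5 [37. 40. 43.] -7.5 [37. 40. 43.] -4.5 [ 5. 37. 41.] -1.5 [ 3.  6. 10.] 1.5 [2. 6. 9.] 4.5 [2. 6. 9.] 7.5 [ 3.  6. 10.] 10.5 [ 5. 10. 38.] 13.5 [36. 39. 43.] 16.5 [37. 40. 43.] 19.5 [36. 40. 46.] 22.5 [ 38.  42. 105.] 25.5 [ 37. 104. 109.] 28.5 [ 32. 107. 109.] 31.5 [  5. 105. 111.] 34.5 [  7. 102. 110.] 37.5 [ 39. 103. 107.] 40.5 [ 36.  41. 103.] 43.5 [37. 40. 43.] 46.5 [36. 40. 43.] 49.5 [ 4. 11. 37.] 52.5 [2. 6. 9.] 55.5 [-3. -0.  3.] 58.5 [-3.  1.  4.] 
v range [-0.09057899  0.08705618]
outer wall hist v [(np.float64(-28.5), np.int64(4)), (np.float64(-25.5), np.int64(4)), (np.float64(-22.5), np.int64(4)), (np.float64(-19.5), np.int64(2)), (np.float64(-16.5), np.int64(0)), (np.float64(-13.5), np.int64(0)), (np.float64(-10.5), np.int64(0)), (np.float64(-7.5), np.int64(0)), (np.float64(-4.5), np.int64(0)), 
[... 942 characters left out ...]
5352  0.0889048 ]
outer wall hist v [(np.float64(-28.5), np.int64(4)), (np.float64(-25.5), np.int64(4)), (np.float64(-22.5), np.int64(5)), (np.float64(-19.5), np.int64(4)), (np.float64(-16.5), np.int64(0)), (np.float64(-13.5), np.int64(0)), (np.float64(-10.5), np.int64(0)), (np.float64(-7.5), np.int64(0)), (np.float64(-4.5), np.int64(0)), (np.float64(-1.5), np.int64(0)), (np.float64(1.5), np.int64(0)), (np.float64(4.5), np.int64(0)), (np.float64(7.5), np.int64(0)), (np.float64(10.5), np.int64(0)), (np.float64(13.5), np.int64(0)), (np.float64(16.5), np.int64(1)), (np.float64(19.5), np.int64(2)), (np.float64(22.5), np.int64(5)), (np.float64(25.5), np.int64(2)), (np.float64(28.5), np.int64(3))]
```

>>> {"fn": "jog_arm", "kwargs": {"motion": "100 -0.003 -0.617 0.12 0 0 0; 100 -0.003 -0.617 0.22 0 0 0; 100 -0.003 -0.617 0.22 0 0 0; 100 -0.003 -0.617 0.22 0 0 0; 100 -0.003 -0.617 0.22 0 0 0"}}

```text
time: 2.65
tool_pos: [0.4445, 0.0889, 0.1052]
tool_rot: [0.001, -0.251, 0.968, -0.0]
contact_force: [1.4, 0.8, 0.2]
gripper_width: 1.001
grasp_force: 0.0
```

Run:
```python
from h import *
rel([.4525,.077,.013],119.2)
f=grab_frame("wrist");cv2.imwrite("pics/w1.png",f["color"][:,:,::-1]);P("wrist",["carry","collar","blade","slot","squeegee"])
```

```text
t 2.65 pos [0.4445 0.0889 0.1052] tool y deg 119.1 F [1.4 0.8 0.2] w 1.001 g 0.0 q6 -2.05
shift [-0.002  -0.0285  0.1845] turn [-0.0004  0.0011 -0.0012]
wrist carry [([0.4535, 0.0765, 0.0301], 0.93)]
wrist collar [([0.5, 0.1017, 0.034], 0.93)]
wrist blade [([0.5757, 0.1404, 0.0001], 0.55)]
wrist slot [([0.5435, 0.3485, 0.0078], 0.63)]
wrist squeegee [([0.4534, 0.0743, -0.0009], 0.8), ([0.5444, 0.3469, 0.0078], 0.67)]
```

View pics/w1.png

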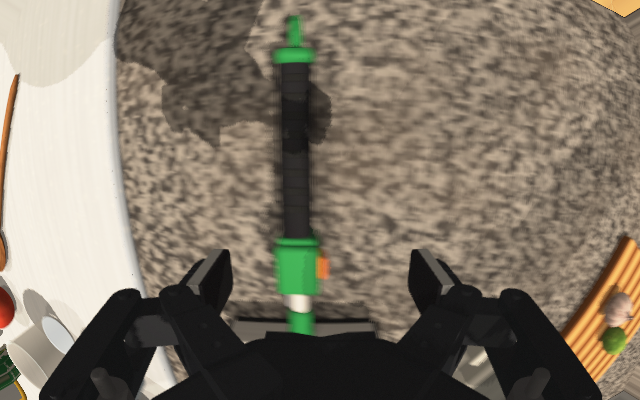

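>>> {"fn": "jog_arm", "kwargs": {"motion": "100 -0.002 -0.0285 0.03 0 0 0; 100 -0.002 -0.0285 0.11 0 0 0; 100 -0.002 -0.0285 0.183 0 0 0; 100 -0.002 -0.0285 0.183 0 0 0; 100 -0.002 -0.0285 0.183 0 0 0"}}

```text
time: 3.58
tool_pos: [0.4522, 0.0791, 0.0149]
tool_rot: [0.001, -0.252, 0.968, -0.0]
contact_force: [0.3, -0.1, 0.5]
gripper_width: 1.001
grasp_force: 0.0
```

Run:
```python
from h import *
rel([.4525,.077,.013],119.2)
```

```text
t 3.575 pos [0.4522 0.0791 0.0149] tool y deg 119.17 F [ 0.3 -0.1  0.5] w 1.001 g 0.0 q6 -2.07
shift [ 0.0015 -0.0039  0.0038] turn [-0.0005  0.0009 -0.0003]
```

>>> {"fn": "jog_arm", "kwargs": {"motion": "0 0 0 0 0 0 0; 0 0 0 0 0 0 0; 0 0 0 0 0 0 0; 0 0 0 0 0 0 0; 0 0 0 0 0 0 0"}}

```text
time: 4.2
tool_pos: [0.4522, 0.0787, 0.0149]
tool_rot: [0.001, -0.251, 0.968, -0.0]
contact_force: [-0.7, -0.5, 6.0]
gripper_width: 0.282
grasp_force: 59.4
```

Run:
```python
from h import *
rel([.4525,.077,.16],119.2)
```

```text
t 4.2 pos [0.4522 0.0787 0.0149] tool y deg 119.1 F [-0.7 -0.5  6. ] w 0.282 g 59.4 q6 -2.07
shift [ 0.0008 -0.0036 -0.2902] turn [-0.0005  0.0008 -0.0011]
```

>>> {"fn": "jog_arm", "kwargs": {"motion": "0 0 0 -0.04 0 0 0; 0 0 0 -0.12 0 0 0; 0 0 0 -0.2 0 0 0; 0 0 0 -0.26 0 0 0; 0 0 0 -0.26 0 0 0"}}

```text
time: 4.82
tool_pos: [0.4526, 0.0788, 0.1455]
tool_rot: [0.002, -0.251, 0.968, -0.0]
contact_force: [0.4, 0.1, -4.1]
gripper_width: 0.282
grasp_force: 60.1
```

Run:
```python
from h import *
a=np.radians(79.3)
rel([.5443-.135*np.cos(a),.350-.135*np.sin(a),.145],169.3)
```

```text
t 4.825 pos [0.4526 0.0788 0.1455] tool y deg 119.12 F [ 0.4  0.1 -4.1] w 0.282 g 60.1 q6 -2.07
shift [-0.2512  0.1772  0.0016] turn [-0.0022  0.0017 -0.5839]
```

>>> {"fn": "jog_arm", "kwargs": {"motion": "0 -0.04 0.03 0 0 0 -0.1; 0 -0.1 0.07 0 0 0 -0.22; 0 -0.16 0.115 0 0 0 -0.34; 0 -0.21 0.15 0 0 0 -0.46; 0 -0.251 0.177 0 0 0 -0.582"}}

```text
time: 5.45
tool_pos: [0.5164, 0.2178, 0.14]
tool_rot: [-0.003, -0.64, 0.769, 0.001]
contact_force: [-0.1, -0.3, -3.3]
gripper_width: 0.284
grasp_force: 60.1
```

>>> {"fn": "jog_arm", "kwargs": {"motion": "0 0 0 0 0 0 0; 0 0 0 0 0 0 0; 0 0 0 0 0 0 0; 0 0 0 0 0 0 0; 0 0 0 0 0 0 0"}}

```text
time: 6.08
tool_pos: [0.518, 0.2168, 0.1441]
tool_rot: [0.0, -0.637, 0.771, -0.0]
contact_force: [0.2, -0.3, -3.5]
gripper_width: 0.284
grasp_force: 60.1
```

```bash
cat > m.py <<'E'
from h import *
a=np.radians(79.3)
rel([.5443-.135*np.cos(a),.350-.135*np.sin(a),.145],169.3)
for c in ["top","scene"]:
    f=grab_frame(c);w=cloud(f);P(c,["blade","carry","collar","slot"])
    X=np.array([np.cos(a),np.sin(a)]);Y=np.array([-X[1],X[0]])
    xy=w[...,:2]-[.543,.348];u=xy@X;v=xy@Y;z=w[...,2]
    m=(abs(u)<.03)&(abs(v)<.085)&(z>.15)&(z<.20)
    l=np.polyfit(v[m],u[m],1);print(c,"bar: u0",l[1],"ang",79.3-np.degrees(np.arctan(l[0])),"u pct",np.percentile(u[m]-l[0]*v[m],[2,50,98]),"v rng",np.percentile(v[m],[.5,99.5]),"z",np.median(z[m]),m.sum())
    w0=np.load(f"{c}.npy");xy=w0[...,:2]-[.543,.348];u=xy@X;v=xy@Y;z=w0[...,2]
    k=(abs(v)>.02)&(abs(v)<.085)
    o=[]
    for s in np.arange(-.085,.085,.005):
        q=(v>=s)&(v<s+.005)&k&(abs(u)<.02)
        if q.sum()<5: continue
        hi=u[q&(z>.03)];lo=u[q&(z<.02)&(u>-.012)]
        if len(lo)>1 and (hi<lo.mean()).any() and (hi>lo.mean()).any(): o.append([hi[hi<lo.mean()].max(),lo.min(),lo.max(),hi[hi>lo.mean()].min()])
    print(c,"slot edges",np.round(np.median(o,0),4),len(o))
E
python3 m.py
```

```text
t 6.075 pos [0.518  0.2168 0.1441] tool y deg 169.1 F [ 0.2 -0.3 -3.5] w 0.284 g 60.1 q6 -2.69
shift [-0.0015 -0.0023 -0.0019] turn [-0.0002  0.0001 -0.0024]
top blade [([0.5441, 0.3498, 0.1244], 0.56)]
top carry []
top collar [([0.5318, 0.2675, 0.16], 0.62)]
top slot [([0.5437, 0.3478, 0.0054], 0.76)]
top bar: u0 -0.0009608309401743539 ang 79.07999799452153 u pct [-0.02684066  0.00136751  0.00966651] v rng [-0.07717015  0.07657187] z 0.1740876494960777 435
top slot edges [-0.0057 -0.0026  0.0108  0.0116] 26
scene blade [([0.5389, 0.354, 0.1275], 0.58)]
scene carry [([0.5204, 0.2189, 0.1649], 0.76)]
scene collar [([0.5257, 0.2664, 0.1598], 0.75)]
scene slot [([0.5413, 0.3515, 0.0037], 0.64), ([0.6988, 0.1966, 0.0007], 0.4)]
scene bar: u0 -0.0032826663877623084 ang 78.49773222640974 u pct [-0.02611375 -0.00242943  0.00765217] v rng [-0.07522875  0.0794711 ] z 0.16748996945633857 530
scene slot edges [0.0012 0.0051 0.0119 0.0102] 6
```

>>> {"fn": "jog_arm", "kwargs": {"motion": "0 -0.001 -0.002 0.04 0 0 0; 0 -0.001 -0.002 0.09 0 0 0; 0 -0.001 -0.002 0.14 0 0 0; 0 -0.001 -0.002 0.14 0 0 0; 0 -0.001 -0.002 0.14 0 0 0"}}

```text
time: 7.2
tool_pos: [0.5193, 0.2175, 0.074]
tool_rot: [0.0, -0.637, 0.771, -0.0]
contact_force: [-0.5, -1.0, -3.2]
gripper_width: 0.285
grasp_force: 60.0
```

```bash
cat > m.py <<'E'
from h import *
import sys
a=np.radians(79.3);sv=sys.argv[1]
rel([.5443-.135*np.cos(a),.350-.135*np.sin(a),.07],169.3)
X=np.array([np.cos(a),np.sin(a)]);Y=np.array([-X[1],X[0]])
im=[]
for c in ["top","scene"]:
    f=grab_frame(c);w=cloud(f);im.append(f["color"][:,:,::-1])
    for n in ["blade","collar","slot"]:
        r=place_of(c,n)
        if r: d=np.array(r[0]["at"])-[.543,.348,0];print(n,"uv",np.round(d[:2]@X,4),np.round(d[:2]@Y,4),np.round(d[2],4),round(r[0]["p"],2))
    xy=w[...,:2]-[.543,.348];u=xy@X;v=xy@Y;z=w[...,2]
    zt=float(sys.argv[2])
    m=(abs(u)<.018)&(abs(v)<.085)&(z>zt-.02)&(z<zt+.02)
    n=m&(abs(v)>.025);l=np.polyfit(v[n],u[n],1);r=u[n]-np.polyval(l,v[n])
    print(c,"bar u at v=0",l[1],"ang",79.3-np.degrees(np.arctan(l[0])),"edges",np.percentile(r,[2,98]),"v rng",np.percentile(v[m],[.5,99.5]),"z",np.percentile(z[n],[10,50,90]),m.sum())
    q=(u>-.13)&(u<-.06)&(abs(v)<.025)&(z>zt-.03)
    if q.sum()>30: l=np.polyfit(u[q],v[q],1);print("handle ang",79.3+np.degrees(np.arctan(l[0])),"v@0",l[1],"top z vs u",np.polyfit(u[q],z[q],1))
cv2.imwrite(f"pics/{sv}.png",np.hstack([cv2.resize(im[0][140:250,260:350],None,fx=4,fy=4,interpolation=3)[:440],cv2.resize(im[1][140:250,270:370],None,fx=4,fy=4,interpolation=3)]))
E
python3 m.py hov .103
```

```text
t 7.2 pos [0.5193 0.2175 0.074 ] tool y deg 169.14 F [-0.5 -1.  -3.2] w 0.285 g 60.0 q6 -2.69
shift [ 0.0004 -0.      0.0081] turn [-0.0002  0.0001 -0.0019]
blade uv 0.0015 -0.0004 0.0564 0.62
collar uv -0.0809 -0.0017 0.0868 0.65
slot uv 0.002 -0.002 0.0075 0.82
top bar u at v=0 0.004660995490555035 ang 79.04854738477805 edges [-0.00572259  0.00650919] v rng [-0.07804279  0.0758607 ] z [0.10075367 0.10472372 0.10853327] 350
handle ang 83.03671651580613 v@0 0.008095090481922371 top z vs u [-1.99919609  0.19077098]
blade uv 0.0034 0.0022 0.0561 0.84
collar uv -0.0789 -0.0007 0.092 0.63
slot uv 0.0039 0.0005 0.0025 0.58
scene bar u at v=0 0.00021667719249353926 ang 78.63989366199571 edges [-0.00397578  0.00853307] v rng [-0.07872882  0.07762391] z [0.086211   0.09883195 0.10622097] 468
handle ang 86.61865367863508 v@0 0.025073423462998436 top z vs u [-0.60424144  0.05354179]
```

View pics/hov.png

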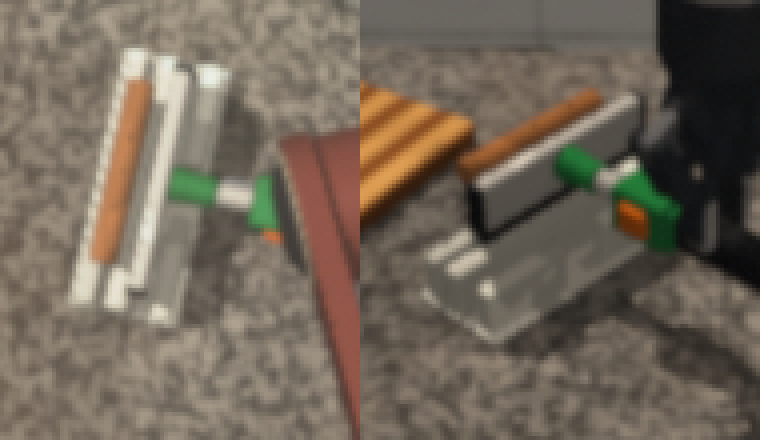

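>>> {"fn": "jog_arm", "kwargs": {"motion": "0 0.001 0 0.015 0 0 0; 0 0.001 0 0.03 0 0 0; 0 0.001 0 0.044 0 0 0; 0 0.001 0 0.056 0 0 0; 0 0.001 0 0.064 0 0 0"}}

```text
time: 8.22
tool_pos: [0.5187, 0.2169, 0.0412]
tool_rot: [-0.0, -0.637, 0.771, 0.0]
contact_force: [-0.2, -1.0, -2.6]
gripper_width: 0.276
grasp_force: 60.1
```

>>> {"fn": "jog_arm", "kwargs": {"motion": "0 0 0 0.01 0 0 0; 0 0 0 0.02 0 0 0; 0 0 0 0.03 0 0 0; 0 0 0 0.03 0 0 0; 0 0 0 0.03 0 0 0"}}

```text
time: 8.85
tool_pos: [0.519, 0.217, 0.027]
tool_rot: [0.0, -0.637, 0.771, -0.0]
contact_force: [0.4, 0.4, -2.7]
gripper_width: 0.279
grasp_force: 60.0
```

>>> {"fn": "jog_arm", "kwargs": {"motion": "0 0 0 0.004 0 0 0; 0 0 0 0.008 0 0 0; 0 0 0 0.012 0 0 0; 0 0 0 0.014 0 0 0; 0 0 0 0.014 0 0 0"}}

```text
time: 9.48
tool_pos: [0.5191, 0.217, 0.0201]
tool_rot: [0.0, -0.637, 0.771, -0.0]
contact_force: [0.3, -0.8, -1.7]
gripper_width: 0.279
grasp_force: 60.2
```

```bash
python3 m.py seat .052
```

```text
t 9.475 pos [0.5191 0.217  0.0201] tool y deg 169.13 F [ 0.3 -0.8 -1.7] w 0.279 g 60.2 q6 -2.69
shift [-0.0007 -0.0001 -0.0998] turn [-0.0002  0.0002 -0.002 ]
blade uv 0.0008 -0.0 0.0066 0.76
collar uv -0.0797 -0.0064 0.0371 0.47
slot uv 0.0021 0.0001 0.0057 0.57
top bar u at v=0 -2.77494328268947e-06 ang 79.35212522360041 edges [-0.01732102  0.01729317] v rng [-0.08316506  0.08372525] z [0.03695007 0.0420252  0.05515881] 692
handle ang 83.30448765211166 v@0 0.008672556127800699 top z vs u [-2.11402039  0.12466612]
blade uv 0.0032 -0.0037 -0.0008 0.73
collar uv -0.0832 0.0002 0.0392 0.69
slot uv 0.0048 0.0007 0.0054 0.95
scene bar u at v=0 -0.0030070926402183465 ang 78.55100344448802 edges [-0.01445973  0.01388303] v rng [-0.07911774  0.08243525] z [0.03657658 0.04209139 0.05276804] 521
handle ang 87.39821665218689 v@0 0.027436212828429448 top z vs u [-0.59795083 -0.00087673]
```

View pics/seat.png

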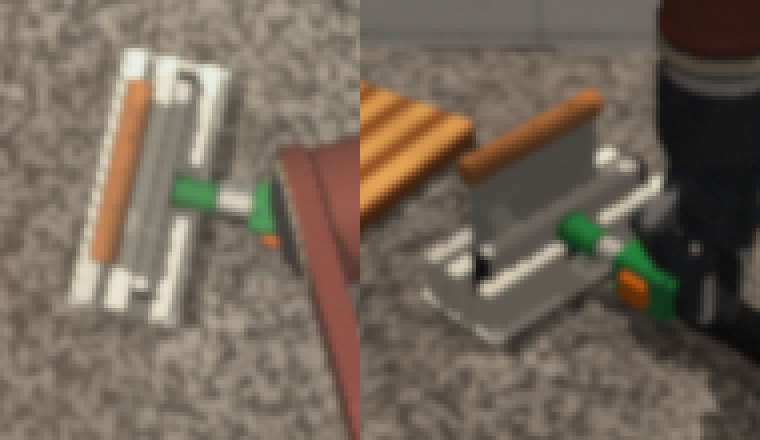

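The bar now sits in the slot with the neck in the notch, at about (195,190) in the crop. Next I release and slide forward 50 mm to the collar.

>>> {"fn": "jog_arm", "kwargs": {"motion": "100 0 0 0.001 0 0 0; 100 0 0 0.001 0 0 0; 100 0 0 0.001 0 0 0; 100 0 0 0.001 0 0 0; 100 0 0 0.001 0 0 0"}}

```text
time: 10.5
tool_pos: [0.5189, 0.217, 0.0194]
tool_rot: [0.0, -0.637, 0.771, 0.0]
contact_force: [0.4, -0.0, 0.3]
gripper_width: 0.999
grasp_force: 0.0
```

>>> {"fn": "jog_arm", "kwargs": {"motion": "100 -0.03 0 0 0 0 0; 100 -0.07 0 0 0 0 0; 100 -0.1 0 0 0 0 0; 100 -0.1 0 0 0 0 0; 100 -0.1 0 0 0 0 0"}}

```text
time: 11.12
tool_pos: [0.5282, 0.2662, 0.0192]
tool_rot: [-0.0, -0.637, 0.771, -0.0]
contact_force: [-0.1, 0.3, -0.5]
gripper_width: 1.0
grasp_force: 0.0
```

```bash
python3 m.py pre .052
python3 - <<'E'
from h import *
P("wrist",[]);f=grab_frame("wrist");P("wrist",["collar","carry"]);cv2.imwrite("pics/w2.png",f["color"][:,:,::-1])
E
```

```text
t 11.125 pos [0.5282 0.2662 0.0192] tool y deg 169.16 F [-0.1  0.3 -0.5] w 1.0 g 0.0 q6 -2.61
shift [ 0.0993 -0.0008 -0.1016] turn [ 0.0002 -0.0003 -0.0016]
blade uv 0.0029 0.0045 0.0022 0.93
slot uv 0.0014 0.0001 0.0065 0.89
top bar u at v=0 0.0005990469301191766 ang 79.92079425234976 edges [-0.01779433  0.01682945] v rng [-0.08365263  0.08392388] z [0.03723321 0.04203845 0.05515487] 619
handle ang 81.75746188802029 v@0 0.003894458420536114 top z vs u [0.11473557 0.36618606]
blade uv 0.0031 0.0054 0.0072 0.83
collar uv -0.0836 0.0021 0.0344 0.72
slot uv 0.0046 0.0016 0.007 0.74
scene bar u at v=0 -0.005803329859757129 ang 76.49735500058098 edges [-0.01404076  0.01546528] v rng [-0.05620661  0.08368377] z [0.0363861  0.0406735  0.05249197] 297
handle ang 81.11682664238491 v@0 0.01118811760461312 top z vs u [-3.41273092 -0.20383436]
wrist collar [([0.5323, 0.2652, 0.0373], 0.84)]
wrist carry [([0.5221, 0.2194, 0.0346], 0.75)]
```

View pics/w2.png

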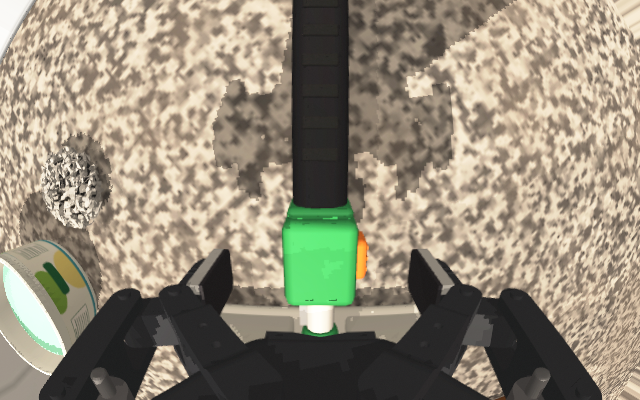

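Wrist view: the collar is centred between the fingers (col 320), with the button at (362,255) on the right and level with the pads. I'm closing on it.

>>> {"fn": "jog_arm", "kwargs": {"motion": "0 0 0 0 0 0 0; 0 0 0 0 0 0 0; 0 0 0 0 0 0 0; 0 0 0 0 0 0 0; 0 0 0 0 0 0 0"}}

```text
time: 12.3
tool_pos: [0.5291, 0.2662, 0.0202]
tool_rot: [0.001, -0.637, 0.771, -0.0]
contact_force: [0.6, -0.7, 4.9]
gripper_width: 0.4
grasp_force: 62.4
```

>>> {"fn": "jog_arm", "kwargs": {"motion": "0 0.01 0 0 0 0 0; 0 0.03 0 0 0 0 0; 0 0.05 0 0 0 0 0; 0 0.07 0 0 0 0 0; 0 0.08 0 0 0 0 0"}}

```text
time: 12.92
tool_pos: [0.5213, 0.227, 0.0197]
tool_rot: [0.001, -0.637, 0.771, 0.0]
contact_force: [2.7, 4.2, 1.0]
gripper_width: 0.4
grasp_force: 62.1
```

```bash
python3 m.py mid .052
```

```text
t 12.925 pos [0.5213 0.227  0.0197] tool y deg 169.11 F [2.7 4.2 1. ] w 0.4 g 62.1 q6 -2.67
shift [ 0.0195  0.0002 -0.1006] turn [-0.0008  0.0012 -0.0022]
blade uv 0.0019 -0.0006 0.0035 0.89
collar uv -0.1162 -0.1849 -0.0001 0.24
slot uv -0.0023 -0.0026 0.0072 0.69
top bar u at v=0 -0.0012203526710191672 ang 79.38777758017714 edges [-0.0161823   0.01847647] v rng [-0.0845256   0.08374179] z [0.03680191 0.04185132 0.0550491 ] 684
handle ang 83.08078410484113 v@0 0.0078092346490129935 top z vs u [-0.1473558   0.34133013]
blade uv 0.0005 0.0038 0.0054 0.97
collar uv -0.1239 0.0007 0.0367 0.87
slot uv 0.0055 0.0001 0.0045 0.68
scene bar u at v=0 -0.005270975220428448 ang 78.73963809403243 edges [-0.01224183  0.01743589] v rng [-0.07692932  0.08312965] z [0.03766348 0.04375398 0.05298187] 476
handle ang 90.8299893898302 v@0 0.023800963061493225 top z vs u [-0.38484811  0.02629251]
```

>>> {"fn": "jog_arm", "kwargs": {"motion": "0 0.02 0 0 0 0 0; 0 0.05 0 0 0 0 0; 0 0.08 0 0 0 0 0; 0 0.11 0 0 0 0 0; 0 0.125 0 0 0 0 0"}}

```text
time: 13.95
tool_pos: [0.5088, 0.1654, 0.0191]
tool_rot: [0.0, -0.637, 0.771, 0.0]
contact_force: [2.9, 4.4, 0.8]
gripper_width: 0.401
grasp_force: 61.9
```

>>> {"fn": "jog_arm", "kwargs": {"motion": "0 0.004 0 0 0 0 0; 0 0.008 0 0 0 0 0; 0 0.012 0 0 0 0 0; 0 0.016 0 0 0 0 0; 0 0.018 0 0 0 0 0"}}

```text
time: 14.58
tool_pos: [0.507, 0.1565, 0.0191]
tool_rot: [-0.0, -0.637, 0.771, 0.0]
contact_force: [2.6, 2.8, -0.7]
gripper_width: 0.402
grasp_force: 61.8
```

```bash
python3 m.py out .052
```

```text
t 14.575 pos [0.507  0.1565 0.0191] tool y deg 169.14 F [ 2.6  2.8 -0.7] w 0.402 g 61.8 q6 -2.79
shift [-0.1241 -0.0011 -0.1019] turn [ 0.0004 -0.0002 -0.0018]
blade uv 0.0001 0.003 0.0073 0.9
slot uv 0.0021 -0.0007 0.0065 0.8
top bar u at v=0 -0.0012289069469203723 ang 79.49543852774426 edges [-0.01622201  0.01856402] v rng [-0.08320693  0.08374174] z [0.03718125 0.04182993 0.05537193] 688
handle ang 79.17833243457035 v@0 -0.002436337790277322 top z vs u [-2.87632147 -0.19553992]
blade uv 0.0003 0.0027 0.0059 0.86
collar uv -0.1922 0.0016 0.0333 0.75
slot uv 0.0016 0.001 0.0018 0.82
scene bar u at v=0 -0.005790856921282122 ang 77.84981609301376 edges [-0.01261957  0.01801282] v rng [-0.08242246  0.08328948] z [0.03752324 0.04217689 0.05309766] 500
handle ang 79.46961459635737 v@0 0.0022088307266959865 top z vs u [0.01613611 0.0411208 ]
```

>>> {"fn": "jog_arm", "kwargs": {"motion": "0 0.002 0 0 0 0 0; 0 0.004 0 0 0 0 0; 0 0.006 0 0 0 0 0; 0 0.006 0 0 0 0 0; 0 0.006 0 0 0 0 0"}}

```text
time: 15.6
tool_pos: [0.5071, 0.1554, 0.0193]
tool_rot: [0.002, -0.637, 0.771, 0.001]
contact_force: [4.6, 8.5, -4.2]
gripper_width: 0.403
grasp_force: 61.4
```

>>> {"fn": "jog_arm", "kwargs": {"motion": "0 0.002 0 0 0 0 0; 0 0.004 0 0 0 0 0; 0 0.004 0 0 0 0 0; 0 0.004 0 0 0 0 0; 0 0.004 0 0 0 0 0"}}

```text
time: 16.23
tool_pos: [0.5072, 0.1554, 0.0196]
tool_rot: [0.004, -0.637, 0.771, 0.002]
contact_force: [5.6, 15.9, -5.9]
gripper_width: 0.404
grasp_force: 61.3
```

```bash
python3 m.py out2 .052
```

```text
t 16.225 pos [0.5072 0.1554 0.0196] tool y deg 169.13 F [ 5.6 15.9 -5.9] w 0.404 g 61.3 q6 -2.8
shift [-0.127  -0.0004 -0.0998] turn [-0.0009  0.0054 -0.002 ]
collar uv 0.0015 0.0019 0.0041 0.18
slot uv 0.0022 0.0001 0.0047 0.65
top bar u at v=0 -0.0012583135723195783 ang 79.24538535858692 edges [-0.01604503  0.01861483] v rng [-0.08317375  0.08376118] z [0.03645256 0.04195727 0.05537451] 686
handle ang 78.84664986842583 v@0 -0.003068606594180736 top z vs u [-0.46334433  0.00392297]
blade uv -0.0024 0.0033 0.0067 0.63
collar uv -0.1954 0.0011 0.0337 0.66
slot uv 0.0036 -0.0018 0.0027 0.72
scene bar u at v=0 -0.0058192858664832744 ang 77.75500315912852 edges [-0.01285186  0.01823317] v rng [-0.0827575   0.08316094] z [0.03726472 0.0428206  0.05293902] 504
handle ang 79.73586581730476 v@0 0.0027105229259946025 top z vs u [0.01302876 0.04109766]
```

View pics/out2.png

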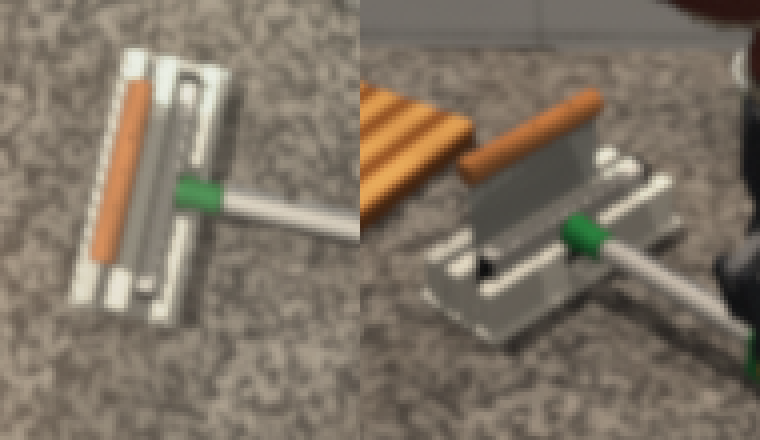

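>>> {"fn": "jog_arm", "kwargs": {"motion": "0 -0.003 0 0 0 0 0; 0 -0.006 0 0 0 0 0; 0 -0.008 0 0 0 0 0; 0 -0.008 0 0 0 0 0; 0 -0.008 0 0 0 0 0"}}

```text
time: 17.25
tool_pos: [0.5068, 0.1555, 0.0191]
tool_rot: [-0.0, -0.637, 0.771, 0.0]
contact_force: [1.0, 2.9, -3.9]
gripper_width: 0.402
grasp_force: 61.7
```

>>> {"fn": "jog_arm", "kwargs": {"motion": "0 0 0 -0.01 0 0 0; 0 0 0 -0.025 0 0 0; 0 0 0 -0.045 0 0 0; 0 0 0 -0.065 0 0 0; 0 0 0 -0.085 0 0 0"}}

```text
time: 17.88
tool_pos: [0.507, 0.1602, 0.0618]
tool_rot: [0.004, -0.637, 0.771, 0.004]
contact_force: [5.4, 23.0, -13.9]
gripper_width: 0.401
grasp_force: 60.9
```

```bash
sed -i 's/260:350/260:380/;s/270:370/270:400/;s/fx=4,fy=4/fx=3,fy=3/g;s/\[:440\]//' m.py; python3 m.py lift1 .09
```

```text
t 17.875 pos [0.507  0.1602 0.0618] tool y deg 169.07 F [  5.4  23.  -13.9] w 0.401 g 60.9 q6 -2.79
shift [-0.1171 -0.0024 -0.0153] turn [ 0.0005  0.007  -0.0026]
blade uv -0.0036 0.0054 0.0165 0.75
slot uv 0.0003 0.0017 0.0086 0.81
top bar u at v=0 0.001276577831350363 ang 80.32133505313809 edges [1.30104261e-18 1.30104261e-18] v rng [-0.07128764 -0.00804774] z [0.07087343 0.07087343 0.07087343] 2
handle ang 79.45893623189572 v@0 -0.000808697293089857 top z vs u [-3.55273853 -0.23058774]
blade uv -0.0028 0.0041 0.0151 0.7
collar uv -0.1899 0.0045 0.0773 0.79
slot uv 0.0033 -0.0009 0.0066 0.71
scene bar u at v=0 0.017656466791642345 ang 79.39195400672033 edges [-1.03389519e-17 -7.00828284e-18] v rng [-0.05572531  0.05202051] z [0.0972901  0.09778362 0.09827713] 2
handle ang 78.39839076374552 v@0 0.0014480948347061133 top z vs u [-0.10668015  0.0560526 ]m.py:15: RankWarning: Polyfit may be poorly conditioned
  n=m&(abs(v)>.025);l=np.polyfit(v[n],u[n],1);r=u[n]-np.polyval(l,v[n])
```

View pics/lift1.png

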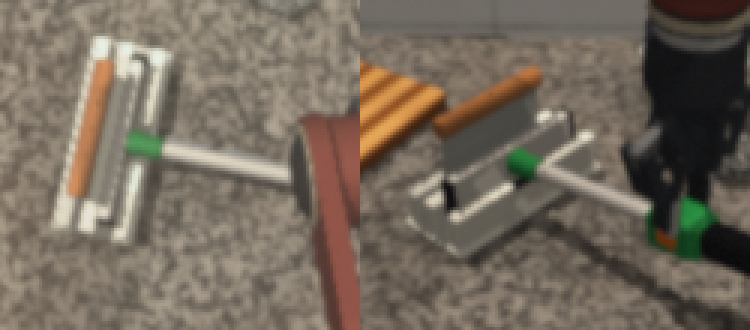

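The head is jammed tilted in the slot: the handle tail is up about 10° and there is 23 N of pull. I'll come back down to level and take off the axial tension before lifting again.

>>> {"fn": "jog_arm", "kwargs": {"motion": "0 -0.005 0 0.015 0 0 0; 0 -0.005 0 0.03 0 0 0; 0 -0.005 0 0.045 0 0 0; 0 -0.005 0 0.06 0 0 0; 0 -0.005 0 0.064 0 0 0"}}

```text
time: 18.9
tool_pos: [0.5075, 0.1573, 0.0294]
tool_rot: [-0.001, -0.637, 0.771, -0.0]
contact_force: [-1.2, -2.5, -0.3]
gripper_width: 0.398
grasp_force: 62.3
```

```bash
python3 m.py l2 .06 2>/dev/null
```

```text
t 18.9 pos [0.5075 0.1573 0.0294] tool y deg 169.11 F [-1.2 -2.5 -0.3] w 0.398 g 62.3 q6 -2.79
shift [-0.1222 -0.0003 -0.0813] turn [ 0.0003 -0.0007 -0.0022]
blade uv 0.0049 0.0037 0.0062 0.79
collar uv 0.165 0.212 0.0185 0.4
slot uv -0.0012 -0.003 0.0077 0.66
top bar u at v=0 0.002112062359258593 ang 79.12133936959218 edges [-0.01818622  0.01522355] v rng [-0.08323807  0.08245315] z [0.04096012 0.05037368 0.05625993] 464
handle ang 77.9759206487686 v@0 -0.0043754879866951864 top z vs u [-3.51178254 -0.24381682]
blade uv 0.0035 0.0025 0.0086 0.85
collar uv -0.1921 -0.0006 0.0469 0.8
slot uv 0.0009 -0.0016 0.0025 0.85
scene bar u at v=0 0.0004329253954898472 ang 78.62347975400347 edges [-0.01362474  0.01015763] v rng [-0.07665179  0.07907205] z [0.04126408 0.05013633 0.05348198] 337
handle ang 79.9592159611459 v@0 0.003267208543599902 top z vs u [-0.03142435  0.04134676]
```

>>> {"fn": "jog_arm", "kwargs": {"motion": "0 -0.0005 0 0 0 -0.015 0; 0 -0.001 0 0 0 -0.03 0; 0 -0.0015 0 0 0 -0.047 0; 0 -0.002 0 -0.004 0 -0.055 0; 0 -0.002 0 -0.008 0 -0.055 0"}}

```text
time: 19.92
tool_pos: [0.5077, 0.1588, 0.0339]
tool_rot: [0.032, -0.636, 0.77, 0.026]
contact_force: [0.2, 0.0, -2.8]
gripper_width: 0.404
grasp_force: 62.0
```

```bash
python3 m.py l3 .06 2>/dev/null; python3 -c "
from plant import state
print(state()['ft_torque'])"
```

```text
t 19.925 pos [0.5077 0.1588 0.0339] tool y deg 169.12 F [ 0.2  0.  -2.8] w 0.404 g 62.0 q6 -2.87
shift [-0.1248 -0.0006 -0.0621] turn [ 0.      0.0551 -0.0021]
blade uv 0.003 0.0022 0.018 0.84
collar uv -0.1903 -0.0043 0.0475 0.58
slot uv 0.0012 -0.0024 0.0068 0.93
top bar u at v=0 0.0011734228938247821 ang 79.33852323673747 edges [-0.01809884  0.01583965] v rng [-0.08378693  0.08111044] z [0.04057951 0.06475712 0.07022962] 478
handle ang 79.58226115385311 v@0 -0.0015895967600223757 top z vs u [0.00535931 0.05623219]
blade uv 0.0039 0.0029 0.0227 0.75
collar uv -0.1916 0.001 0.0515 0.84
slot uv 0.0032 -0.0026 0.0041 0.96
scene bar u at v=0 -0.0012837612528525614 ang 78.56996932251232 edges [-0.01243911  0.00916045] v rng [-0.0778078  0.0794402] z [0.04221793 0.05806399 0.06762634] 506
handle ang 79.79933484158002 v@0 0.0026505979451446017 top z vs u [0.02025052 0.05560209]
[-0.24270831  0.05988973 -0.04655212]
```

The head is free now: blade about 20 mm up, with only the weight on the wrist. I'm lifting straight up, allowing for the tool's 4.7° tilt.

>>> {"fn": "jog_arm", "kwargs": {"motion": "0 -0.0007 0 -0.008 0 0 0; 0 -0.0014 0 -0.016 0 0 0; 0 -0.0021 0 -0.025 0 0 0; 0 -0.0029 0 -0.035 0 0 0; 0 -0.0037 0 -0.045 0 0 0"}}

```text
time: 20.95
tool_pos: [0.5079, 0.1591, 0.057]
tool_rot: [0.032, -0.636, 0.77, 0.026]
contact_force: [0.5, 0.0, -3.5]
gripper_width: 0.401
grasp_force: 61.9
```

```bash
python3 m.py l4 .09 2>/dev/null
```

```text
t 20.95 pos [0.5079 0.1591 0.057 ] tool y deg 169.14 F [ 0.5  0.  -3.5] w 0.401 g 61.9 q6 -2.86
shift [-0.1205 -0.0003 -0.0162] turn [-0.0003  0.0551 -0.0019]
blade uv 0.0053 0.002 0.0443 0.79
collar uv -0.1908 -0.006 0.0695 0.41
slot uv -0.0001 -0.0009 0.0077 0.89
top bar u at v=0 0.0041186818614678935 ang 79.28940820550172 edges [-0.0057994  0.0061635] v rng [-0.07850412  0.07674938] z [0.08716357 0.09084081 0.09376794] 333
handle ang 79.77999095671164 v@0 -0.0011885874896222462 top z vs u [0.01979263 0.08092024]
blade uv 0.0024 0.0056 0.0465 0.66
collar uv -0.1909 0.0004 0.074 0.92
slot uv -0.0 -0.0003 0.0061 0.57
scene bar u at v=0 -0.0004725031603415308 ang 79.08659002465164 edges [-0.00417286  0.0090836 ] v rng [-0.07640668  0.07895906] z [0.07280318 0.08458571 0.09016762] 416
handle ang 80.59664560667132 v@0 0.004776699179632138 top z vs u [0.01770329 0.07770592]
```

>>> {"fn": "jog_arm", "kwargs": {"motion": "0 -0.0017 0 -0.02 0 0 0; 0 -0.0042 0 -0.05 0 0 0; 0 -0.0067 0 -0.08 0 0 0; 0 -0.0092 0 -0.11 0 0 0; 0 -0.0104 0 -0.124 0 0 0"}}

```text
time: 21.98
tool_pos: [0.5087, 0.1592, 0.1207]
tool_rot: [0.033, -0.636, 0.77, 0.026]
contact_force: [0.6, -0.1, -2.8]
gripper_width: 0.401
grasp_force: 62.0
```

>>> {"fn": "jog_arm", "kwargs": {"motion": "0 0 0 0 0 0 0; 0 0 0 0 0 0 0; 0 0 0 0 0 0 0; 0 0 0 0 0 0 0; 0 0 0 0 0 0 0"}}

```text
time: 22.6
tool_pos: [0.5077, 0.1591, 0.1184]
tool_rot: [0.032, -0.636, 0.77, 0.026]
contact_force: [0.2, -0.4, -3.8]
gripper_width: 0.397
grasp_force: 62.0
```

```bash
python3 m.py fin .155 2>/dev/null
```

```text
t 22.6 pos [0.5077 0.1591 0.1184] tool y deg 169.14 F [ 0.2 -0.4 -3.8] w 0.397 g 62.0 q6 -2.85
shift [-0.1104 -0.0008  0.1063] turn [ 0.0002  0.0549 -0.0019]
blade uv 0.0043 0.004 0.1035 0.94
collar uv -0.1879 -0.0016 0.132 0.67
slot uv -0.1134 -0.1829 -0.0002 0.18
top bar u at v=0 0.004132402978101711 ang 79.2769021667369 edges [-0.00567749  0.00600147] v rng [-0.07751203  0.07697091] z [0.14921162 0.15225897 0.15564134] 363
handle ang 79.83970788263976 v@0 -0.0009459264170433524 top z vs u [0.02891498 0.14312014]
blade uv 0.0054 0.0049 0.1024 0.93
collar uv -0.1903 0.0032 0.1332 0.89
slot uv 0.0048 0.0013 0.0046 0.71
scene bar u at v=0 -0.0006524679096153584 ang 78.89046105032234 edges [-0.00418608  0.0081399 ] v rng [-0.07514709  0.07923088] z [0.13774037 0.14742486 0.15193308] 401
handle ang 79.71659546487466 v@0 0.0035509481265926404 top z vs u [0.01786758 0.13974942]
```

View pics/fin.png

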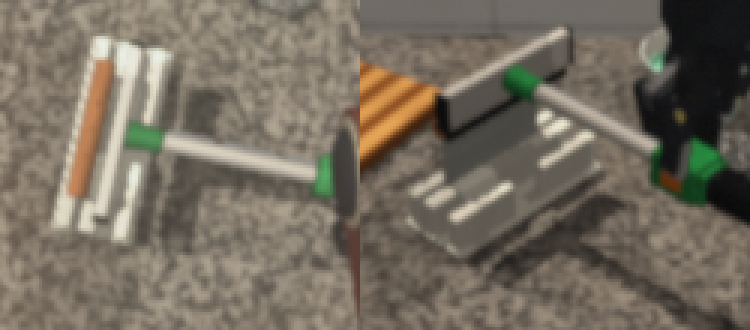

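The squeegee is out of the block, level within about 1.5°, and the blade is about 10 cm up. Comparing grip-to-blade distance before and after gives about 110 mm of extension. I'm handing the job in.

```bash
python3 -c "
from plant import job_done
print(job_done())"
```

```text
the job is handed in; nothing more can be done
None
```

I handed the job in after about 23 s of the 48 allowed, but the program returned no verdict: the squeegee's handle is drawn out to its second stop and it is held level in the gripper, with the blade about 10 cm above the worktop and clear of the block. On the first lift the head jammed in the slot, with about 23 N at the wrist; I lowered it, took off the pull and lifted it out again.

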